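# Shift a repaired H-gate gear shifter from second to third and store the position

## Robot

A 6-joint arm with a two-finger parallel gripper is mounted at the origin on a cart in front of the work surface, level with it; the furniture and walls round the work are solid. World frame = base frame: x ahead of the robot, y to its left, z up, the work surface at z = 0. Lengths are in m, angles in rad, forces in N, time in s.
With the tool pointing down it reaches from about 0.275 to 0.85 m from the base axis. Payload 19 kg.
Tool frame: the origin (TCP) lies midway between the tips of the shut fingers; the grasp point (between the pads) lies 19 mm behind it; z points along the fingers, y is the line along which they close (so a half turn about z gives the same grasp; the last joint's range is limited). The gripper opens to 85 mm and grips with 20 to 120 N. Pads are 22 mm wide; open, the fingers measure 114 mm over their backs; the gripper's body (76 mm by 85 mm) begins 54 mm behind the grasp point. The pads swing forward as they close: fully open they stand 13 mm farther back than shut.
Start: joints at [1.189, 0.15, 1.437, -0, 1.554, -0.134], TCP at [0.141, 0.557, 0.231] pointing down, gripper open.
Joint ranges: [-2.8, 2.8], [-0.68, 2.1], [0.12, 2.68], [-1.39, 4.53], [0.16, 2.79], [-2.81, 2.81]. Speed limits (rad/s): [1.89, 1.89, 2.22, 3.01, 3.01, 3.01].

## Interface

Orientations are given as a rotation vector (axis times angle).
In Python, from rig import arm, imaging, workorder gives the robot as it stands.
- The arm moves only by the tool servo_tool, never from a script. Its argument "steps" is a list of rows, each an object of numbers: "ax", "ay", "az": the turn, a rotation vector about the tool's x, y, z in rad; "tx", "ty", "tz": the shift along the tool's x, y, z in mm; "hand": the finger opening in mm, from 0 to 85.4. A call has 1 to 12 rows; each row is the pose to reach, as a shift and turn from the pose commanded when the call began, along the tool's axes at that moment; what a row does not reach only later rows make up. A row lasts 1/8 s, in which the tool goes at most 62.5 mm and 10.7 degrees, less where a joint would pass 70% of its speed; a pose out of reach is approached as far as the arm can. A call with a gripper value outside its range is refused whole. The fingers move at their own pace and stop on an object; "grip_force" is the grip in N (left out, the last holds). Time passes only in rows, so rows that repeat a pose let the fingers close. It gives the time, the measured TCP pose, the force, the opening and the grip force at its end, in the units of the state.
- arm.sense(): the state, without advancing time (a new reading comes with each control period).
- imaging.capture(name): name is "scene" or "top" or "wrist"; returns a dict with "color" (384x512x3 uint8, red, green, blue), "z_map" (384x512 float32, m along the optical axis (not along the pixel's ray), 0 where there is no reading), "intrinsics" (3x3 intrinsics, pixels), "camera_from_world" (4x4, takes a point from world to camera coordinates). Camera axes: x right, y up, looking along -z (the intrinsics and any distortion apply to the point x, -y, -z); pixel columns grow to the right and rows downward; lengths in m; the calibration is good to about 2 mm. A picture is of the moment at which its call begins.
- workorder.sign_off(): hands the job in; it is judged then, once.
The state is a dict: "time": time; "qpos": joint angles; "joint_velocities": joint speeds; "tau": joint torques, N m; "eef_pos": TCP position; "tool_rot": TCP orientation; "ft_force": force on the tool from outside, world axes, zero at the start; "wrist_torque": the same for the moment, N m; "grip_width": finger opening in m; "finger_force": force on a finger pad.
Only numpy, scipy, OpenCV 4.12 (cv2) and the standard library are available. Lean on these libraries where they do the work, as an engineer would, in place of code of your own. Each camera call takes 0.05 s, during which the arm holds its last target. There are 200 camera calls.

## Task

The driving-simulator gear shifter on the bench is being calibrated after repair: its stick was left in second, the near left slot of the H-shaped gate. Push the stick with the fingers to the neutral cross slot, across to the right, and forward until it is fully home in third, the far right slot, without running into first or fourth; then press the round button on the shifter's near end all the way down to store the position, and let it come up again. Only push and press: never take the stick between the fingers, and leave the loose things beside the shifter where they lie.

Things in the scene. Friction and masses are not known exactly. Their poses are not given: they have to be found in the camera images.
- shifter: The gear shifter: steel bench plate 215 x 150 mm, grey and black housing 124 x 110 mm under the gate, grey pod 62 x 82 mm, 85 mm high, at its near end. Screwed down, it does not move. Origin: on the bench under the gate's middle; x forward along the slots (away from the robot, turned up to 0.35 rad either way), y left, z up. Far left is first, near left second, far right third, near right fourth.
- gate (a point): Centre of the top face of the flat steel gate plate, 112 mm above the bench; axes as shifter. Two open slots along x, 13 mm wide, with centre lines at y = +13 mm (left) and -13 mm (right), end 23 mm before and behind the middle; a cross slot 13 mm wide along y through the middle joins them (neutral). Two steel tongues with round noses stand between the slots. The stick passes through.
- knob (a point): Centre of the stick's black knob, a ball 46 mm in diameter on a 10 mm stem; z up along the stem. It is 170 mm above the stick's pivot, which lies 82 mm under gate; upright it is 200 mm above the bench. Seen from gate it is about 40 mm nearer and 27 mm left in second, 40 mm farther and 27 mm right in third, and level with the middle, 27 mm left or right, at the ends of neutral.
- fore (a joint): Tilt of the stick along the gate's x, rad: 0 in neutral, positive leaning forward (away from the robot). The slot ends stop it at about +-0.235. A spring detent draws it towards 0 while within about 0.11 of 0, and to the slot end beyond about 0.14, so it snaps; pushing over the hump takes about 2 to 4 N at the knob.
- across (a joint): Tilt of the stick sideways, rad: positive leaning right, negative left. About -0.16 in the left slots and +0.16 in the right ones, with about 0.02 of play. It stays where it is left (about 1 N at the knob moves it). It can pass the middle only while fore is near 0.
- store_top (a point): Centre of the top face of the round steel push button (24 mm in diameter) on the pod at the near end of the shifter, 92 mm nearer than gate; the top face is 104 mm above the bench and stands 9 mm above a dark collar 40 mm in diameter. z points up.
- store (a joint): Travel of that button, m: 0 up, 0.005 fully down, where it still stands 4 mm proud of its collar. About 5 N presses it fully down; it springs back.
- driver_red: Bystander: red-handled screwdriver 190 mm long, 28 mm thick, lying along the right side of the shifter; origin under its middle. To be left alone.
- tweezers: Bystander: steel tweezers 128 x 15 x 10 mm, lying to the left of the shifter. To be left alone.
- pot_knob: Bystander: black control knob 22 mm in diameter, 14 mm high, near and right of the shifter. To be left alone.
- loupe: Bystander: black eye loupe 37 mm in diameter, 34 mm high, left of the shifter. To be left alone.
- fuse_box: Bystander: small white and yellow fuse box 35 x 53 x 14 mm, beyond the shifter on the right. To be left alone.

How it is judged:
By the outcome, as a careful person would: the job done as asked, in the order asked, and still so for the second after the job is handed in, with the robot touching nothing.
It also fails if it takes over 48 s, if anything falls off the work surface, if the arm or the gripper's body presses on something with over 40 N, if the wrist force passes 120 N, or if a joint passes its speed limit or range.

## Working session

There is one attempt and no reset: what is moved stays moved. The work goes in short steps, Python scripts to look and compute and a tool call to move; the robot and the scene stay as the last step left them, time stands still between calls to the robot, and variables do not carry over. Pictures are saved under pics/ and viewed, at most 10 in all, crops included, and the job is handed in when it is done.

Besides the shell and the picture viewer there is one more tool, called after "Call:" as name(argument=value, ...) on one line, values as JSON. servo_tool: Moves the arm, as the interface text tells. Its arguments: {"type":"object","properties":{"steps":{"type":"array"},"grip_force":{"type":"number"}},"required":["steps"]}

```bash
mkdir -p pics
cat > h.py <<'E'
import numpy as np, cv2
from rig import arm, imaging, workorder
from scipy.spatial.transform import Rotation as R
def cap(n):
    d=imaging.capture(n); d['K']=np.array(d['intrinsics']); d['T']=np.array(d['camera_from_world']); return d
def world(d,u,v,z=None):
    # pixel arrays -> world: via depth map, or via ray onto plane of height z
    K,T=d['K'],d['T']; u=np.asarray(u,float); v=np.asarray(v,float)
    r=np.stack([(u-K[0,2])/K[0,0],-(v-K[1,2])/K[1,1],-np.ones_like(u)],-1)
    Ri=T[:3,:3].T; c=-Ri@T[:3,3]
    if z is None:
        s=d['z_map'][v.astype(int),u.astype(int)]; return (r*s[...,None])@Ri.T+c
    w=r@Ri.T; return c+w*((z-c[2])/w[...,2])[...,None]
def save(d,f,s=1,box=None):
    im=d['color'][:,:,::-1]
    if box: im=im[box[1]:box[3],box[0]:box[2]]
    cv2.imwrite(f,cv2.resize(im,None,fx=s,fy=s))
E
python3 - <<'E'
from h import *
a=cap('top');b=cap('scene')
im=np.hstack([a['color'],b['color']])[:,:,::-1]
cv2.imwrite('pics/a.png',cv2.resize(im,(800,300)))
save(a,'pics/top.png',1.5)
np.savez('top.npz',**{k:a[k] for k in('color','z_map','K','T')})
s=arm.sense();print(s)
E
```

```text
{'time': 0.1, 'qpos': array([ 1.18898008e+00,  1.50967777e-01,  1.43794307e+00, -1.15491872e-05,
        1.55381111e+00, -1.33990451e-01]), 'joint_velocities': array([ 5.08856238e-04, -1.69640642e-03, -6.57527796e-04,  1.67520390e-06,
       -6.54376777e-04, -4.15118007e-04]), 'tau': array([ 2.87075905e-03, -7.14387131e+01, -5.71796465e+01, -1.04682215e-04,
        6.97317417e-03,  2.26818730e-05]), 'eef_pos': array([0.1409811 , 0.55722385, 0.23072963]), 'tool_rot': array([-3.88253812e-01, -3.11722968e+00,  1.71970077e-03]), 'ft_force': array([-0.29475191, -0.01694254, -0.37893518]), 'wrist_torque': array([ 0.02341348, -0.02279101,  0.01742001]), 'finger_force': 0.0, 'grip_width': 0.08536683584408432}
```

View pics/a.png

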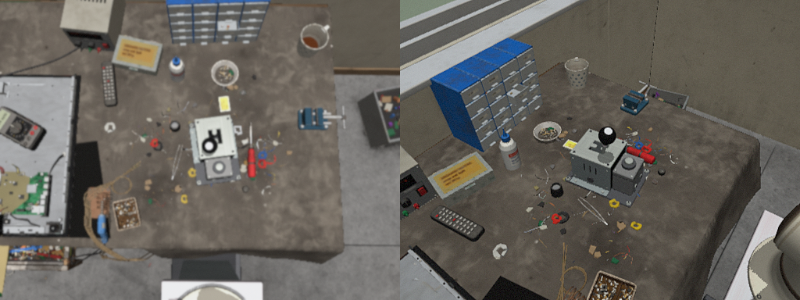

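View pics/top.png

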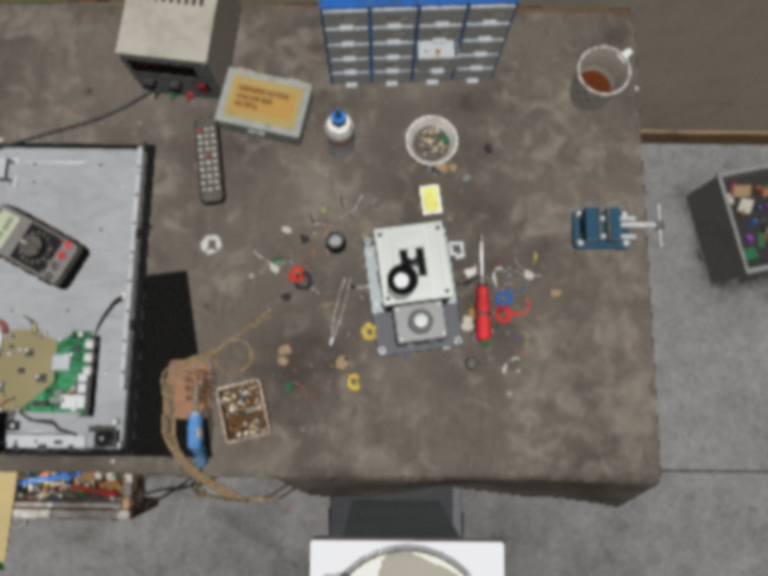

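The top view shows the shifter with the gate's H near (411,264)/1.5, knob at (403,280)/1.5 and button at (421,321)/1.5. Next I measure its pose from the depth map.

Run:
```python
from h import *
d=cap('top')
uu,vv=np.meshgrid(np.arange(512),np.arange(384))
P=world(d,uu,vv); roi=(uu>235)&(uu<315)&(vv>135)&(vv<245)
def rect(m,z):
    m=m.astype(np.uint8); n,l,s,c=cv2.connectedComponentsWithStats(m); i=1+np.argmax(s[1:,4]); 
    v,u=np.nonzero(l==i); w=world(d,u,v,z)[:,:2]
    return s[i,4],cv2.minAreaRect((w*1000).astype(np.float32)), np.median(P[v,u,2])
Z=P[...,2]
print(np.histogram(Z[roi],bins=np.arange(-.01,.24,.01)))
g=roi&(Z>.103)&(Z<.125)&(vv<205)
print('gate',rect(g,.112)); print('pod',rect(roi&(Z>.075)&(Z<.115)&(vv>203),.085))
v,u=np.nonzero(roi&(Z>.17)); w=P[v,u]; print('knob',len(u),w.mean(0),w[:,2].max(),w.min(0),w.max(0), u.mean(),v.mean())
b=d['color'][195:235,255:310]; g=cv2.cvtColor(b,cv2.COLOR_RGB2GRAY)
g=cv2.resize(g,None,fx=4,fy=4,interpolation=cv2.INTER_CUBIC)
c=cv2.HoughCircles(g,cv2.HOUGH_GRADIENT,1,30,param1=80,param2=15,minRadius=12,maxRadius=60);print(c)
for x,y,r in c[0][:4]: print(world(d,255+x/4,195+y/4,.104), r/4*np.median(d['z_map'][210:216,278:284])/d['K'][0,0])
save(d,'pics/sh.png',6,(235,140,315,240))
b=cap('scene'); np.savez('sc.npz',**{k:b[k] for k in('color','z_map','K','T')})
save(b,'pics/sc.png',5,(200,145,340,265))
```

```text
(array([ 263, 4364,  715,   23,   50,   27,   21,   19,   49,  654,  155,
        339, 1559,    0,    0,    0,    0,    0,    0,    1,   41,  142,
        156,    0]), array([-0.01,  0.  ,  0.01,  0.02,  0.03,  0.04,  0.05,  0.06,  0.07,
        0.08,  0.09,  0.1 ,  0.11,  0.12,  0.13,  0.14,  0.15,  0.16,
        0.17,  0.18,  0.19,  0.2 ,  0.21,  0.22,  0.23]))
gate (np.int32(1818), ((595.28125, -1.7494277954101562), (124.58438873291016, 109.9600601196289), 8.318460464477539), np.float64(0.11192024585652627))
pod (np.int32(789), ((499.1620178222656, -14.646717071533203), (58.109230041503906, 84.38560485839844), 0.74925696849823), np.float64(0.08568288372785204))
knob 373 [0.53639774 0.02092644 0.28725414] 1.103401256136662 [ 0.3882043  -0.00405574  0.18813491] [0.57353304 0.05046635 1.10340126] 268.80160857908845 185.6112600536193
[[[102.5  74.5  18. ]
  [ 48.5  47.5  43. ]
  [132.5  73.5  48.3]]]
[ 0.50263734 -0.0160486   0.104     ] 0.010662726654303432
[0.518333   0.01605344 0.104     ] 0.025472067855642093
[ 0.50346272 -0.03382353  0.104     ] 0.028611649368539407
```

View pics/sh.png

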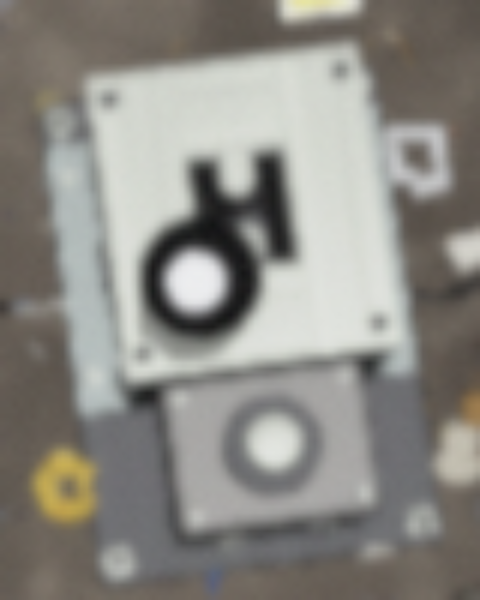

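```bash
cat >> h.py <<'E'
G=np.array([.595,-.002,.112]); YAW=np.deg2rad(8.3)
RG=R.from_euler('z',YAW).as_matrix()
RT=RG@np.diag([-1,1,-1.])   # tool aligned with gate: tx=-fwd, ty=left, tz=down
def togate(p): return (np.asarray(p)-G)@RG*1000
def state():
    s=arm.sense(); p=togate(s['eef_pos']); print('t',round(s['time'],2),'gate mm',p.round(1),'F gate',(s['ft_force']@RG).round(2),'w',round(s['grip_width'],3)); return s
def plan(g):
    s=arm.sense(); M=R.from_rotvec(s['tool_rot']).as_matrix()
    t=(G+RG@(np.array(g)/1000)-s['eef_pos'])@M*1000
    print('shift',t.round(1),'rot',R.from_matrix(M.T@RT).as_rotvec().round(3))
E
python3 - <<'E'
from h import *
d=cap('top')
k=world(d,*np.array([[267.5],[186.7]]),.214); print('knob top',togate(k))
print('H mid',togate(world(d,np.array([275.5]),np.array([174.2]),.112)))
print('button',togate(world(d,*np.array([[280.5],[213.6]]),.104)))
plan([-90,26,150])
E
```

```text
knob top [[-44.08707794  28.0160508  102.        ]]
H mid [[ 9.70728825e-01 -1.24292349e+00 -1.38777878e-14]]
button [[-93.32534857  -0.28313848  -8.        ]]
shift [-484.2 -441.3  -30.8] rot [-0.001 -0.    -0.393]
```

View pics/sc.png

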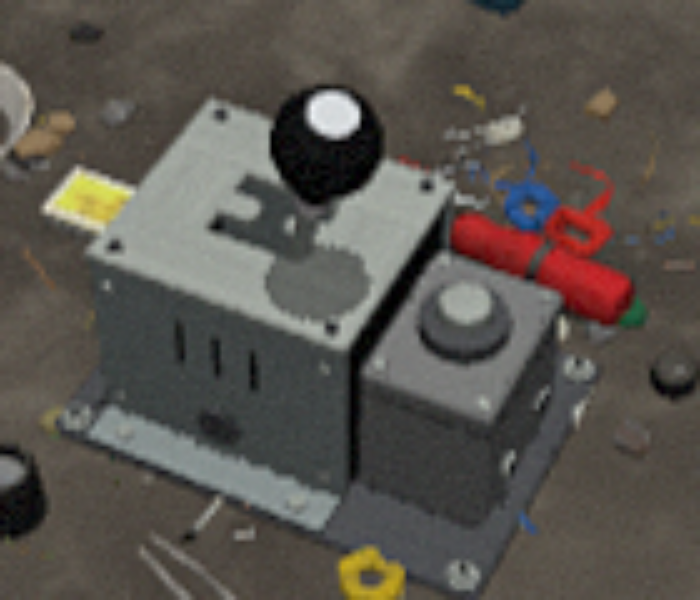

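The scene view confirms it: the knob (centre about (325,145)) leans near-left, the button (465,305) is clear on the pod, and the screwdriver lies to the right.

Call:
servo_tool(steps=[{"tx": -484,"ty": -441,"tz": -31,"az": -0.393,"hand": 0},{"tx": -484,"ty": -441,"tz": -31,"az": -0.393,"hand": 0},{"tx": -484,"ty": -441,"tz": -31,"az": -0.393,"hand": 0},{"tx": -484,"ty": -441,"tz": -31,"az": -0.393,"hand": 0},{"tx": -484,"ty": -441,"tz": -31,"az": -0.393,"hand": 0},{"tx": -484,"ty": -441,"tz": -31,"az": -0.393,"hand": 0},{"tx": -484,"ty": -441,"tz": -31,"az": -0.393,"hand": 0},{"tx": -484,"ty": -441,"tz": -31,"az": -0.393,"hand": 0},{"tx": -484,"ty": -441,"tz": -31,"az": -0.393,"hand": 0},{"tx": -484,"ty": -441,"tz": -31,"az": -0.393,"hand": 0},{"tx": -484,"ty": -441,"tz": -31,"az": -0.393,"hand": 0},{"tx": -484,"ty": -441,"tz": -31,"az": -0.393,"hand": 0}])

```text
invalid input at $.steps[0]: expected keys ax, ay, az, tx, ty, tz, hand
```

Run:
```python
from h import *
state(); plan([-90,26,72])
```

```text
t 0.25 gate mm [-368.5  619.   119. ] F gate [-0.45  0.58  0.03] w 0.085
shift [-484.2 -441.3   47.2] rot [-0.001 -0.    -0.393]
```

All keys are required.

Call:
servo_tool(steps=[{"ax": 0,"ay": 0,"az": -0.393,"tx": -484,"ty": -441,"tz": -31,"hand": 0},{"ax": 0,"ay": 0,"az": -0.393,"tx": -484,"ty": -441,"tz": -31,"hand": 0},{"ax": 0,"ay": 0,"az": -0.393,"tx": -484,"ty": -441,"tz": -31,"hand": 0},{"ax": 0,"ay": 0,"az": -0.393,"tx": -484,"ty": -441,"tz": -31,"hand": 0},{"ax": 0,"ay": 0,"az": -0.393,"tx": -484,"ty": -441,"tz": -31,"hand": 0},{"ax": 0,"ay": 0,"az": -0.393,"tx": -484,"ty": -441,"tz": -31,"hand": 0},{"ax": 0,"ay": 0,"az": -0.393,"tx": -484,"ty": -441,"tz": -31,"hand": 0},{"ax": 0,"ay": 0,"az": -0.393,"tx": -484,"ty": -441,"tz": -31,"hand": 0},{"ax": 0,"ay": 0,"az": -0.393,"tx": -484,"ty": -441,"tz": -31,"hand": 0},{"ax": 0,"ay": 0,"az": -0.393,"tx": -484,"ty": -441,"tz": -31,"hand": 0},{"ax": 0,"ay": 0,"az": -0.393,"tx": -484,"ty": -441,"tz": -31,"hand": 0},{"ax": 0,"ay": 0,"az": -0.393,"tx": -484,"ty": -441,"tz": -31,"hand": 0}])

```text
time: 1.75
eef_pos: [0.503, 0.0089, 0.2617]
tool_rot: [0.223, -3.133, 0.0]
ft_force: [-0.2, 0.9, -0.1]
grip_width: -0.0
finger_force: 0.0
```

Run:
```python
from h import *
state(); plan([-90,26,72])
```

```text
t 1.75 gate mm [-89.5  24.1 149.7] F gate [-0.05  0.92 -0.13] w -0.0
shift [ 0.5  1.9 77.7] rot [-0.    -0.001 -0.003]
```

Call:
servo_tool(steps=[{"ax": 0,"ay": 0,"az": 0,"tx": 0,"ty": 2,"tz": 40,"hand": 0},{"ax": 0,"ay": 0,"az": 0,"tx": 0,"ty": 2,"tz": 78,"hand": 0},{"ax": 0,"ay": 0,"az": 0,"tx": 0,"ty": 2,"tz": 78,"hand": 0},{"ax": 0,"ay": 0,"az": 0,"tx": -5,"ty": 2,"tz": 78,"hand": 0},{"ax": 0,"ay": 0,"az": 0,"tx": -10,"ty": 2,"tz": 78,"hand": 0},{"ax": 0,"ay": 0,"az": 0,"tx": -14,"ty": 2,"tz": 78,"hand": 0},{"ax": 0,"ay": 0,"az": 0,"tx": -18,"ty": 2,"tz": 78,"hand": 0},{"ax": 0,"ay": 0,"az": 0,"tx": -22,"ty": 2,"tz": 78,"hand": 0},{"ax": 0,"ay": 0,"az": 0,"tx": -22,"ty": 2,"tz": 78,"hand": 0}])

```text
time: 2.88
eef_pos: [0.5235, 0.0163, 0.1844]
tool_rot: [0.228, -3.132, 0.0]
ft_force: [-5.2, -0.3, 3.1]
grip_width: 0.0001
finger_force: 2.8
```

Run:
```python
from h import *
state(); d=cap('scene'); save(d,'pics/sc2.png',5,(200,125,340,245))
```

```text
t 2.88 gate mm [-68.1  28.4  72.4] F gate [-5.15  0.45  3.05] w 0.0
```

View pics/sc2.png

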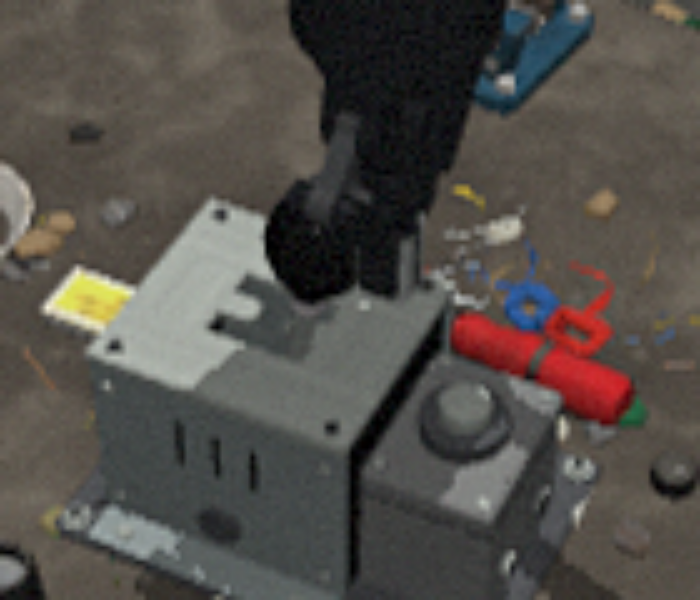

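The finger stands behind the knob (knob near (315,240), finger near (385,260)) and pushes at about 5 N; I continue slowly to the snap.

Call:
servo_tool(steps=[{"ax": 0,"ay": 0,"az": 0,"tx": -3,"ty": 0,"tz": 0,"hand": 0},{"ax": 0,"ay": 0,"az": 0,"tx": -6,"ty": 0,"tz": 0,"hand": 0},{"ax": 0,"ay": 0,"az": 0,"tx": -8,"ty": 0,"tz": 0,"hand": 0},{"ax": 0,"ay": 0,"az": 0,"tx": -10,"ty": 0,"tz": 0,"hand": 0},{"ax": 0,"ay": 0,"az": 0,"tx": -12,"ty": 0,"tz": 0,"hand": 0},{"ax": 0,"ay": 0,"az": 0,"tx": -14,"ty": 0,"tz": 0,"hand": 0},{"ax": 0,"ay": 0,"az": 0,"tx": -16,"ty": 0,"tz": 0,"hand": 0},{"ax": 0,"ay": 0,"az": 0,"tx": -18,"ty": 0,"tz": 0,"hand": 0},{"ax": 0,"ay": 0,"az": 0,"tx": -18,"ty": 0,"tz": 0,"hand": 0}])

```text
time: 4.05
eef_pos: [0.5415, 0.019, 0.1842]
tool_rot: [0.228, -3.133, 0.0]
ft_force: [0.2, 0.4, 1.7]
grip_width: -0.0002
finger_force: 0.3
```

Run:
```python
from h import *
state(); d=cap('scene'); 
uu,vv=np.meshgrid(np.arange(512),np.arange(384)); P=world(d,uu,vv); g=togate(P.reshape(-1,3)).reshape(P.shape)
c=d['color'].astype(int)
# knob blob: in front of finger, in height band, near gate; fit a sphere of 23 mm
m=(g[...,2]>62)&(g[...,2]<112)&(abs(g[...,1])<62)&(g[...,0]>-25)&(g[...,0]<75)
p=g[m]; print(len(p),p.min(0),p.max(0))
from scipy.optimize import least_squares
r=least_squares(lambda q:np.linalg.norm(p-q,axis=1)-23,[10,27,85],loss='soft_l1',f_scale=1.5); print(r.x.round(1),r.cost/len(p))
```

```text
t 4.05 gate mm [-49.9  28.5  72.2] F gate [0.22 0.42 1.69] w -0.0
140 [-24.96769988  14.32499845  74.11032643] [  3.39721852  48.19330291 104.52264136]
[-18.3  24.2  86.4] 0.45000071687918275
```

Call:
servo_tool(steps=[{"ax": 0,"ay": 0,"az": 0,"tx": -2,"ty": 0,"tz": 0,"hand": 0},{"ax": 0,"ay": 0,"az": 0,"tx": -4,"ty": 0,"tz": 0,"hand": 0},{"ax": 0,"ay": 0,"az": 0,"tx": -6,"ty": 0,"tz": 0,"hand": 0},{"ax": 0,"ay": 0,"az": 0,"tx": -8,"ty": 0,"tz": 0,"hand": 0},{"ax": 0,"ay": 0,"az": 0,"tx": -8,"ty": 0,"tz": 0,"hand": 0}])

```text
time: 4.72
eef_pos: [0.5494, 0.0201, 0.1843]
tool_rot: [0.228, -3.133, 0.0]
ft_force: [0.2, -0.2, -0.7]
grip_width: 0.0001
finger_force: 0.0
```

```bash
cat >> h.py <<'E'
def knob(x0,cams=('scene','top'),half=40):
    from scipy.optimize import least_squares
    uu,vv=np.meshgrid(np.arange(512),np.arange(384))
    for n in cams:
        d=cap(n); g=togate(world(d,uu,vv).reshape(-1,3)); c=d['color'].reshape(-1,3).max(1)
        e=arm.sense(); f=togate(e['eef_pos'])
        m=(g[:,2]>62)&(g[:,2]<114)&(np.abs(g[:,:2]-np.array(x0)[:2])<half).all(1)
        m&=~((np.abs(g[:,0]-f[0])<13)&(np.abs(g[:,1]-f[1])<18))
        p=g[m]
        if len(p)<30: print(n,'few',len(p)); continue
        r=least_squares(lambda q:np.linalg.norm(p-q,axis=1)-23,x0,loss='soft_l1',f_scale=1.)
        print(n,len(p),'max',p.max(0).round(),'min',p.min(0).round(),'knob',r.x.round(1),'cost',round(r.cost/len(p),2))
E
python3 - <<'E'
from h import *
state(); knob([-5,27,86])
E
```

```text
t 4.72 gate mm [-41.9  28.4  72.3] F gate [ 0.15 -0.18 -0.67] w 0.0
scene 268 max [ 19.  48. 110.] min [-24.   9.  75.] knob [-1.5 24.2 87.4] cost 0.35
top few 0
```

Call:
servo_tool(steps=[{"ax": 0,"ay": 0,"az": 0,"tx": 20,"ty": 0,"tz": 0,"hand": 0},{"ax": 0,"ay": 0,"az": 0,"tx": 20,"ty": 27,"tz": 0,"hand": 0},{"ax": 0,"ay": 0,"az": 0,"tx": 20,"ty": 54,"tz": 0,"hand": 0},{"ax": 0,"ay": 0,"az": 0,"tx": 20,"ty": 54,"tz": 0,"hand": 0},{"ax": 0,"ay": 0,"az": 0,"tx": -10,"ty": 54,"tz": 0,"hand": 0},{"ax": 0,"ay": 0,"az": 0,"tx": -41,"ty": 54,"tz": 0,"hand": 0},{"ax": 0,"ay": 0,"az": 0,"tx": -41,"ty": 54,"tz": 0,"hand": 0},{"ax": 0,"ay": 0,"az": 0,"tx": -41,"ty": 46,"tz": 0,"hand": 0},{"ax": 0,"ay": 0,"az": 0,"tx": -41,"ty": 38,"tz": 0,"hand": 0},{"ax": 0,"ay": 0,"az": 0,"tx": -41,"ty": 32,"tz": 0,"hand": 0},{"ax": 0,"ay": 0,"az": 0,"tx": -41,"ty": 26,"tz": 0,"hand": 0},{"ax": 0,"ay": 0,"az": 0,"tx": -41,"ty": 26,"tz": 0,"hand": 0}])

```text
time: 6.32
eef_pos: [0.5861, 0.0512, 0.1844]
tool_rot: [-0.227, 3.133, -0.0]
ft_force: [-0.6, 0.5, 0.8]
grip_width: -0.0
finger_force: 0.0
```

Run:
```python
from h import *
state(); knob([0,20,86])
```

```text
t 6.33 gate mm [-1.1 54.  72.4] F gate [-0.51  0.57  0.76] w -0.0
scene 211 max [ -5.  59. 112.] min [-24.   0.  62.] knob [-0.7 15.  88.8] cost 1.05
top 113 max [ -1.  35. 108.] min [-22.  -3.  85.] knob [ 1.4 17.2 87.1] cost 0.36
```

Call:
servo_tool(steps=[{"ax": 0,"ay": 0,"az": 0,"tx": 0,"ty": -4,"tz": 0,"hand": 0},{"ax": 0,"ay": 0,"az": 0,"tx": 0,"ty": -8,"tz": 0,"hand": 0},{"ax": 0,"ay": 0,"az": 0,"tx": 0,"ty": -12,"tz": 0,"hand": 0},{"ax": 0,"ay": 0,"az": 0,"tx": 0,"ty": -16,"tz": 0,"hand": 0},{"ax": 0,"ay": 0,"az": 0,"tx": 0,"ty": -20,"tz": 0,"hand": 0},{"ax": 0,"ay": 0,"az": 0,"tx": 0,"ty": -24,"tz": 0,"hand": 0},{"ax": 0,"ay": 0,"az": 0,"tx": 0,"ty": -28,"tz": 0,"hand": 0},{"ax": 0,"ay": 0,"az": 0,"tx": 0,"ty": -32,"tz": 0,"hand": 0},{"ax": 0,"ay": 0,"az": 0,"tx": 0,"ty": -36,"tz": 0,"hand": 0},{"ax": 0,"ay": 0,"az": 0,"tx": 0,"ty": -39,"tz": 0,"hand": 0},{"ax": 0,"ay": 0,"az": 0,"tx": 0,"ty": -41,"tz": 0,"hand": 0},{"ax": 0,"ay": 0,"az": 0,"tx": 0,"ty": -41,"tz": 0,"hand": 0}])

```text
time: 7.92
eef_pos: [0.592, 0.011, 0.1843]
tool_rot: [0.228, -3.133, 0.0]
ft_force: [-0.1, 0.0, 0.9]
grip_width: -0.0
finger_force: 0.0
```

Run:
```python
from h import *
state(); knob([0,-25,86])
```

```text
t 7.92 gate mm [-1.1 13.3 72.3] F gate [-0.13  0.03  0.92] w -0.0
scene 202 max [ -6.  15. 110.] min [-25. -41.  62.] knob [ -0.8 -24.7  87.9] cost 1.34
top 95 max [ -3.  -6. 107.] min [-22. -45.  81.] knob [  1.5 -23.2  86.6] cost 0.3
```

Call:
servo_tool(steps=[{"ax": 0,"ay": 0,"az": 0,"tx": 0,"ty": -2,"tz": 0,"hand": 0},{"ax": 0,"ay": 0,"az": 0,"tx": 0,"ty": -3,"tz": 0,"hand": 0},{"ax": 0,"ay": 0,"az": 0,"tx": 0,"ty": -3,"tz": 0,"hand": 0}])

```text
time: 8.4
eef_pos: [0.5925, 0.0081, 0.1843]
tool_rot: [0.228, -3.133, 0.0]
ft_force: [0.1, -0.8, 0.1]
grip_width: -0.0002
finger_force: 0.0
```

Call:
servo_tool(steps=[{"ax": 0,"ay": 0,"az": 0,"tx": 0,"ty": 12,"tz": 0,"hand": 0},{"ax": 0,"ay": 0,"az": 0,"tx": 0,"ty": 24,"tz": 0,"hand": 0},{"ax": 0,"ay": 0,"az": 0,"tx": 30,"ty": 24,"tz": 0,"hand": 0},{"ax": 0,"ay": 0,"az": 0,"tx": 60,"ty": 24,"tz": 0,"hand": 0},{"ax": 0,"ay": 0,"az": 0,"tx": 60,"ty": 24,"tz": 0,"hand": 0},{"ax": 0,"ay": 0,"az": 0,"tx": 60,"ty": -8,"tz": 0,"hand": 0},{"ax": 0,"ay": 0,"az": 0,"tx": 60,"ty": -37,"tz": 0,"hand": 0},{"ax": 0,"ay": 0,"az": 0,"tx": 60,"ty": -37,"tz": 0,"hand": 0},{"ax": 0,"ay": 0,"az": 0,"tx": 60,"ty": -37,"tz": 0,"hand": 0}])

```text
time: 9.52
eef_pos: [0.5387, -0.0364, 0.1842]
tool_rot: [0.228, -3.133, -0.0]
ft_force: [-0.3, 0.3, -0.1]
grip_width: 0.0002
finger_force: 0.0
```

Run:
```python
from h import *
state(); knob([0,-27,86])
```

```text
t 9.53 gate mm [-60.7 -25.9  72.2] F gate [-0.25  0.32 -0.06] w 0.0
scene 393 max [ 18.  -4. 111.] min [-24. -42.  62.] knob [ -1.3 -28.4  87.1] cost 0.46
top few 0
```

Call:
servo_tool(steps=[{"ax": 0,"ay": 0,"az": 0,"tx": -20,"ty": -1,"tz": 0,"hand": 0},{"ax": 0,"ay": 0,"az": 0,"tx": -25,"ty": -1,"tz": 0,"hand": 0},{"ax": 0,"ay": 0,"az": 0,"tx": -29,"ty": -1,"tz": 0,"hand": 0},{"ax": 0,"ay": 0,"az": 0,"tx": -33,"ty": -1,"tz": 0,"hand": 0},{"ax": 0,"ay": 0,"az": 0,"tx": -37,"ty": -1,"tz": 0,"hand": 0},{"ax": 0,"ay": 0,"az": 0,"tx": -41,"ty": -1,"tz": 0,"hand": 0},{"ax": 0,"ay": 0,"az": 0,"tx": -45,"ty": -1,"tz": 0,"hand": 0},{"ax": 0,"ay": 0,"az": 0,"tx": -49,"ty": -1,"tz": 0,"hand": 0},{"ax": 0,"ay": 0,"az": 0,"tx": -53,"ty": -1,"tz": 0,"hand": 0},{"ax": 0,"ay": 0,"az": 0,"tx": -56,"ty": -1,"tz": 0,"hand": 0},{"ax": 0,"ay": 0,"az": 0,"tx": -59,"ty": -1,"tz": 0,"hand": 0},{"ax": 0,"ay": 0,"az": 0,"tx": -59,"ty": -1,"tz": 0,"hand": 0}])

```text
time: 11.12
eef_pos: [0.5971, -0.0295, 0.1842]
tool_rot: [0.228, -3.133, 0.0]
ft_force: [-0.2, -0.8, 0.2]
grip_width: -0.0002
finger_force: 0.0
```

Run:
```python
from h import *
state(); knob([38,-27,82])
```

```text
t 11.12 gate mm [ -1.9 -27.5  72.2] F gate [-0.31 -0.74  0.2 ] w -0.0
scene 315 max [ 59.  -3. 106.] min [ 16. -35.  63.] knob [ 39.1 -28.3  82.2] cost 0.43
top few 0
```

Third is reached; one gentle push confirms it is home.

Call:
servo_tool(steps=[{"ax": 0,"ay": 0,"az": 0,"tx": -4,"ty": 0,"tz": 0,"hand": 0},{"ax": 0,"ay": 0,"az": 0,"tx": -6,"ty": 0,"tz": 0,"hand": 0},{"ax": 0,"ay": 0,"az": 0,"tx": -7,"ty": 0,"tz": 0,"hand": 0},{"ax": 0,"ay": 0,"az": 0,"tx": -8,"ty": 0,"tz": 0,"hand": 0}])

```text
time: 11.72
eef_pos: [0.6044, -0.0284, 0.1842]
tool_rot: [0.228, -3.132, 0.0]
ft_force: [-7.8, -1.0, 2.0]
grip_width: 0.0
finger_force: 4.1
```

Run:
```python
from h import *
state(); plan([-92,-0.5,12])
```

```text
t 11.72 gate mm [  5.5 -27.5  72.2] F gate [-7.88  0.15  2.02] w 0.0
shift [97.4 27.1 60.3] rot [-0.    -0.001  0.   ]
```

Call:
servo_tool(steps=[{"ax": 0,"ay": 0,"az": 0,"tx": 30,"ty": 0,"tz": 0,"hand": 0},{"ax": 0,"ay": 0,"az": 0,"tx": 70,"ty": 15,"tz": 0,"hand": 0},{"ax": 0,"ay": 0,"az": 0,"tx": 98,"ty": 27,"tz": 0,"hand": 0},{"ax": 0,"ay": 0,"az": 0,"tx": 98,"ty": 27,"tz": 0,"hand": 0},{"ax": 0,"ay": 0,"az": 0,"tx": 98,"ty": 27,"tz": 40,"hand": 0},{"ax": 0,"ay": 0,"az": 0,"tx": 98,"ty": 27,"tz": 66,"hand": 0},{"ax": 0,"ay": 0,"az": 0,"tx": 98,"ty": 27,"tz": 70,"hand": 0},{"ax": 0,"ay": 0,"az": 0,"tx": 98,"ty": 27,"tz": 70,"hand": 0},{"ax": 0,"ay": 0,"az": 0,"tx": 98,"ty": 27,"tz": 70,"hand": 0}])

```text
time: 12.85
eef_pos: [0.5047, -0.016, 0.1155]
tool_rot: [-0.228, 3.132, -0.001]
ft_force: [-0.1, 0.4, 0.2]
grip_width: 0.0002
finger_force: 0.0
```

Run:
```python
from h import *
state(); knob([38,-27,82])
d=cap('scene'); save(d,'pics/sc3.png',5,(200,125,340,245))
```

```text
t 12.85 gate mm [-91.3  -0.8   3.5] F gate [-0.09  0.39  0.17] w 0.0
scene 384 max [ 59.  -4. 107.] min [ 17. -44.  62.] knob [ 39.7 -28.2  81.8] cost 0.45
top 294 max [ 61.  -3. 106.] min [ 21. -48.  75.] knob [ 41.8 -25.6  80.3] cost 0.46
```

View pics/sc3.png

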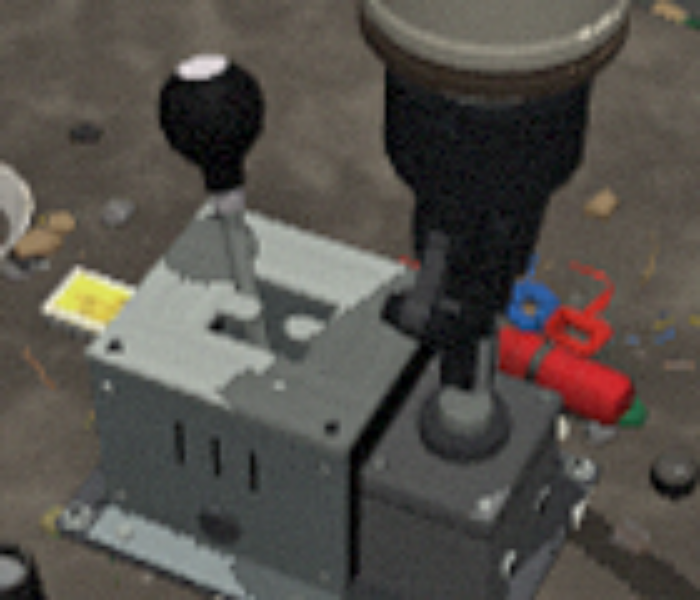

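The stick is in third (knob at (212,105)), and the fingertips are directly over the button (465,410).

Call:
servo_tool(steps=[{"ax": 0,"ay": 0,"az": 0,"tx": 0,"ty": 0,"tz": 8,"hand": 0},{"ax": 0,"ay": 0,"az": 0,"tx": 0,"ty": 0,"tz": 11,"hand": 0},{"ax": 0,"ay": 0,"az": 0,"tx": 0,"ty": 0,"tz": 13,"hand": 0},{"ax": 0,"ay": 0,"az": 0,"tx": 0,"ty": 0,"tz": 15,"hand": 0},{"ax": 0,"ay": 0,"az": 0,"tx": 0,"ty": 0,"tz": 16,"hand": 0},{"ax": 0,"ay": 0,"az": 0,"tx": 0,"ty": 0,"tz": 17,"hand": 0},{"ax": 0,"ay": 0,"az": 0,"tx": 0,"ty": 0,"tz": 17,"hand": 0}])

```text
time: 13.88
eef_pos: [0.504, -0.0158, 0.0987]
tool_rot: [-0.228, 3.133, -0.001]
ft_force: [-11.8, 1.1, 25.1]
grip_width: 0.0
finger_force: 12.2
```

Run:
```python
from h import *
state()
```

```text
t 13.88 gate mm [-92.   -0.6 -13.3] F gate [-11.49   2.82  25.09] w 0.0
```

25 N at 98.7 mm means the button is on its stop. Now lift away.

Call:
servo_tool(steps=[{"ax": 0,"ay": 0,"az": 0,"tx": 0,"ty": 0,"tz": -3,"hand": 0},{"ax": 0,"ay": 0,"az": 0,"tx": 0,"ty": 0,"tz": -10,"hand": 0},{"ax": 0,"ay": 0,"az": 0,"tx": 0,"ty": 0,"tz": -50,"hand": 0},{"ax": 0,"ay": 0,"az": 0,"tx": 0,"ty": 0,"tz": -100,"hand": 0},{"ax": 0,"ay": 0,"az": 0,"tx": 40,"ty": 40,"tz": -150,"hand": 0},{"ax": 0,"ay": 0,"az": 0,"tx": 80,"ty": 80,"tz": -150,"hand": 0},{"ax": 0,"ay": 0,"az": 0,"tx": 80,"ty": 130,"tz": -150,"hand": 0},{"ax": 0,"ay": 0,"az": 0,"tx": 80,"ty": 130,"tz": -150,"hand": 0},{"ax": 0,"ay": 0,"az": 0,"tx": 80,"ty": 130,"tz": -150,"hand": 0}])

```text
time: 15.0
eef_pos: [0.4061, 0.1012, 0.2474]
tool_rot: [-0.229, 3.133, -0.001]
ft_force: [0.7, -1.0, -0.7]
grip_width: -0.0004
finger_force: 0.0
```

Run:
```python
from h import *
state(); knob([38,-27,82])
d=cap('top'); P=world(d,np.array([280,281,280]),np.array([213,214,214])); print('button',togate(P).round(1))
save(d,'pics/end.png',5,(220,130,340,250))
```

```text
t 15.0 gate mm [-172.   129.4  135.4] F gate [ 0.54 -1.14 -0.71] w -0.0
scene 382 max [ 59.  -5. 106.] min [ 17. -45.  63.] knob [ 39.7 -28.2  81.8] cost 0.44
top 331 max [ 61.  -4. 106.] min [ 19. -47.  75.] knob [ 42.  -25.6  80.2] cost 0.41
button [[-91.7   0.7  -8.1]
 [-94.5  -1.2  -7.1]
 [-94.2   1.1  -6.9]]
```

View pics/end.png

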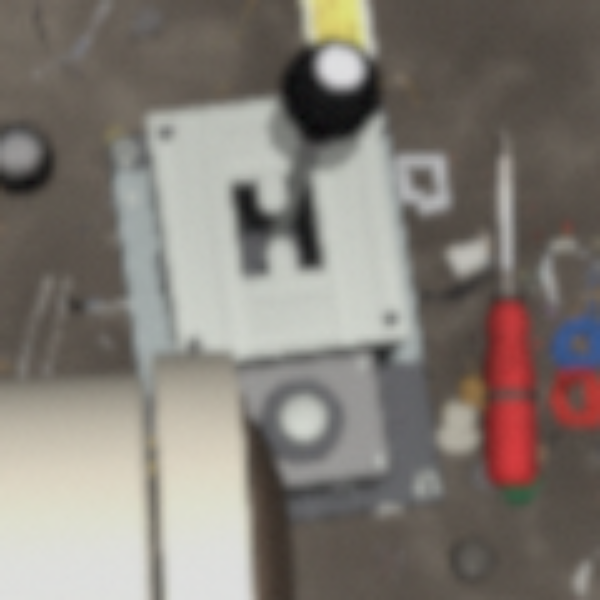

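The stick is in the far right slot (knob at (335,85)), the button (302,417) is back up at its full height, and the arm is clear with nothing else disturbed.

```bash
python3 -c "
from rig import workorder; print(workorder.sign_off())"
```

```text
the job is handed in; nothing more can be done
None
```

The stick was pushed from second through neutral and is fully home in third; the store button was then pressed to its stop and came back up, the loose things I could see in the final picture had not moved, and the job was handed in at about 15 s.

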